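# Lay the long gouge in the carver's tool rest

## Task

Pull the long gouge up out of the wooden tool block and lay it on its side in the forked tool rest: handle in the wide notch, steel shank in the narrow notch, brass ferrule between the two forks. Lower it right down into both notches before letting go of it, do not drop it in. Leave the two short tools standing in the block and do not disturb the whetstone or the carved bird.

Things in the scene. Friction and masses are not known exactly. Their poses are not given: they have to be found in the camera images.
- gouge: long woodcarving gouge, tallest tool in the block, 230 mm, 0.13 kg, standing blade down in a pocket, leaning up to 4 degrees. Round. Origin at the cutting edge, z along the tool to the handle. Steel shank and blade 12 mm in diameter, z = 0 to 108 mm; brass ferrule 22 mm, 108 to 120 mm; straight light wood handle 24 mm, 120 to 220 mm, rounded to its butt at 230 mm.
- gouge_ferrule (a point): middle of the gouge's brass ferrule, on the axis, 114 mm from the cutting edge; axes as the gouge.
- gouge_butt (a point): butt end of the gouge's handle, on the axis, 230 mm from the cutting edge; axes as the gouge.
- block: dark wooden tool block fixed to the bench, 70 (x) x 180 (y) x 62 (z) mm, origin at the centre of its underside. Three square pockets 15 mm wide, 52 mm deep, open at the top, at y = -60, 0 and +60 mm; one tool stands in each, in any order.
- rest: wooden tool rest fixed to the bench: base 130 (x) x 70 (y) x 8 mm and two Y forks 12 mm thick. Origin: centre of underside. Wide 90-degree V for the handle at x = -40 mm (arm tips 60 mm up, 64 mm wide over all), narrow one for the shank at x = +40 mm (tips 54 mm up, 35 mm wide). A tool laid properly lies level along x, handle to -x, axis 50 mm above the bench.
- rest_seat (a point): point midway between the two forks, 50 mm above the bench, on the axis of a tool lying in the notches; axes as the rest.
- palm_a: short palm-held carving tool standing in one pocket of the block: pear-shaped light wood handle, 33 mm thick, 47 mm long, on a 12 mm steel shank, top end 121 mm above the table. Origin at its cutting edge (bottom), z up. Bystander.
- palm_b: short palm-held carving tool standing in one pocket of the block: pear-shaped light wood handle, 33 mm thick, 47 mm long, on a 12 mm steel shank, top end 121 mm above the table. Origin at its cutting edge (bottom), z up. Bystander.
- stone: grey whetstone lying flat on the bench, 150 (x) x 50 (y) x 25 mm, origin at the centre of its underside. Bystander.
- carving: half-finished carved wooden bird on a round foot, 139 mm tall, foot 68 mm and body 72 mm in diameter, origin under its centre. Bystander.
Things that resemble listed ones, but are neither listed nor needed, are in the scene too. Leave any purple or red look-alike of the gouge alone.

How it is judged:
By the outcome, as a careful person would: the job done as asked, in the order asked, and still so for the second after the job is handed in, with the robot touching nothing.
It also fails if it takes over 54 s, if anything falls off the work surface, if the arm or the gripper's body presses on something with over 40 N, if the wrist force passes 120 N, or if a joint passes its speed limit or range.

## Robot

A 6-joint arm with a two-finger parallel gripper is mounted at the origin on the work surface. World frame = base frame: x ahead of the robot, y to its left, z up, the work surface at z = 0. Lengths are in m, angles in rad, forces in N, time in s.
With the tool pointing down it reaches from about 0.275 to 0.825 m from the base axis. Payload 5.2 kg.
Tool frame: the origin (TCP) lies on the centre line of the jaws, within the pads' length; the fingertips stand 17 mm ahead of it and the grasp point (between the pads) lies 2 mm behind it; z points along the fingers, y is the line along which they close (so a half turn about z gives the same grasp; the last joint's range is limited). The gripper opens to 93 mm and grips with 3 to 60 N. Pads are 15 mm wide; open, the fingers measure 128 mm over their backs; the gripper's body (75 mm by 188 mm) begins 65 mm behind the grasp point.
Start: joints at [0.912, 0.259, 1.535, -0, 1.348, -0.203], TCP at [0.242, 0.494, 0.236] pointing down, gripper open.
Joint ranges: [-3.14, 3.14], [-0.91, 2.08], [0.19, 2.58], [-1.22, 4.36], [0.22, 2.71], [-3.12, 3.12]. Speed limits (rad/s): [2.57, 2.57, 3.14, 3.14, 3.14, 3.14].

## Interface

Orientations are given as a 3x3 rotation matrix whose columns are the frame's x, y, z axes.
In Python, from station import status, optics, order gives the robot as it stands.
- The arm moves only by the shell command python3 -m handwheel 'ROWS' [OPENING]. ROWS is JSON, one flat list of numbers, 6 for each row, row after row: the shift along the tool's x, y, z scaled (see below), then the turn, a rotation vector about the tool's x, y, z scaled (see below). In form: [tx, ty, tz, wx, wy, wz, tx, ty, tz, wx, wy, wz, ...]. A call has 1 to 12 rows; each row shifts and turns the commanded pose from where the row before left it, along the tool's axes as they then stand; what a row does not reach is not made up. The controller multiplies each number of a shift by 50 mm and each number of a turn by 0.1 rad. A row lasts 1/10 s, in which the tool goes at most 50 mm and 8.59 degrees, less where a joint would pass 70% of its speed; a pose out of reach is approached as far as the arm can. A call with a number of a shift or a turn outside -1 to 1 is refused whole. A call with a gripper value outside its range is refused whole. OPENING is the closure, from -1 (fully open) to 1 (shut), set as the call begins (- or left out, the last holds). The fingers move at their own pace and stop on an object; the grip force is fixed at half the most. Time passes only in rows, so rows that do not move let the fingers close. It gives the time, the measured TCP pose, the force, the opening and the grip force at its end, in the units of the state.
- status.get_state(): the state, without advancing time (a new reading comes with each control period).
- optics.grab_frame(name): name is "side" or "top"; returns (picture, depth): 400x640x3 uint8, red, green, blue; 400x640 float32, m along the optical axis (not along the pixel's ray), 0 where there is no reading.
- optics.get_calibration(name): a dict with "mtx" (3x3 intrinsics, pixels), "cam_to_world" (4x4, takes a point from camera to world coordinates). Camera axes: x right, y down, z forward; pixel columns grow to the right and rows downward; lengths in m; the calibration is good to about 2 mm. A picture is of the moment at which its call begins. get_calibration takes no time and is no camera call.
- order.hand_in(): hands the job in; it is judged then, once.
The state is a dict: "time_s": time; "qpos": joint angles; "joint_vel": joint speeds; "joint_efforts": joint torques, N m; "tcp_pos": TCP position; "ee_rot": TCP orientation; "contact_force": force on the tool from outside, world axes, zero at the start; "ft_torque": the same for the moment, N m; "grip_width": opening from 0.0 (shut) to 1.0 (fully open); "grasp_force": force on a finger pad.
Only numpy, scipy, OpenCV 4.12 (cv2) and the standard library are available. Lean on these libraries where they do the work, as an engineer would, in place of code of your own. Each camera call takes 0.05 s, during which the arm holds its last target. There are 200 camera calls.

## Working session

There is one attempt and no reset: what is moved stays moved. The work goes in short steps, Python scripts to look and compute and a shell command to move; the robot and the scene stay as the last step left them, time stands still between calls to the robot, and variables do not carry over. Pictures are saved under pics/ and viewed, at most 10 in all, crops included, and the job is handed in when it is done.

```bash
mkdir -p pics; cat > h.py <<'E'
import numpy as np, cv2
from station import status, optics, order
def grab(n):
    im,d=optics.grab_frame(n); return im,d,cloud(n,d)
def cloud(n,d):
    c=optics.get_calibration(n);K=c["mtx"];T=np.array(c["cam_to_world"])
    v,u=np.mgrid[:400,:640]
    P=np.stack([(u-K[0][2])/K[0][0]*d,(v-K[1][2])/K[1][1]*d,d],-1)@T[:3,:3].T+T[:3,3]
    P[d==0]=np.nan; return P
E
python3 - <<'E'
from h import *
for n in ("side","top"):
    im,d,P=grab(n); np.savez(f"{n}0.npz",im=im,P=P)
    cv2.imwrite(f"pics/{n}0.png",im[...,::-1])
    print(n,np.array(optics.get_calibration(n)["cam_to_world"]).round(3).tolist())
s=status.get_state(); print(s)
E
```

```text
side [[-0.876, -0.216, 0.432, 0.292], [-0.483, 0.432, -0.762, 0.65], [-0.022, -0.876, -0.482, 0.56], [0.0, 0.0, 0.0, 1.0]]
top [[-0.013, -0.994, 0.108, 0.518], [-1.0, 0.013, -0.004, 0.055], [0.002, -0.108, -0.994, 1.258], [0.0, 0.0, 0.0, 1.0]]
{'time_s': 0.1, 'qpos': array([ 9.12231674e-01,  2.59233628e-01,  1.53594582e+00, -1.18552500e-05,
        1.34796685e+00, -2.02806865e-01]), 'joint_vel': array([ 3.51396000e-04, -4.70783604e-03, -2.50451387e-03, -9.89766663e-04,
       -1.90570827e-05,  1.76736322e-03]), 'joint_efforts': array([ 1.23953439e-03, -4.38211262e+01, -2.84644997e+01,  7.19170575e-02,
        3.60591430e-02, -7.03203614e-05]), 'tcp_pos': array([0.24178821, 0.49350993, 0.23493161]), 'ee_rot': array([[-8.97928766e-01,  4.40139801e-01, -9.41655906e-04],
       [ 4.40140705e-01,  8.97927966e-01, -1.23580520e-03],
       [ 3.01612119e-04, -1.52412613e-03, -9.99998793e-01]]), 'contact_force': array([-0.49596012,  0.33664428,  0.52679286]), 'ft_torque': array([-0.03185196, -0.00403103,  0.02402509]), 'grasp_force': 0.0, 'grip_width': 1.0013837814664261}
```

View pics/side0.png

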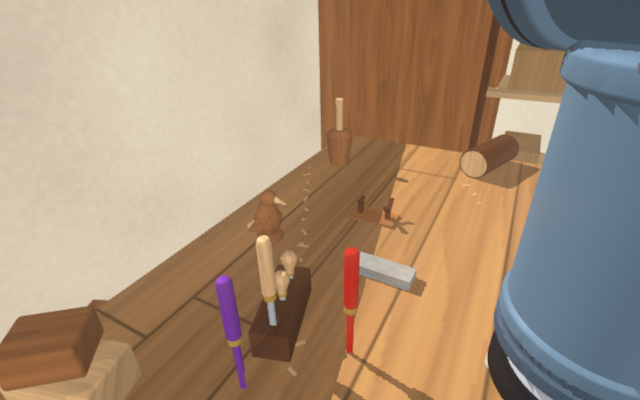

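View pics/top0.png

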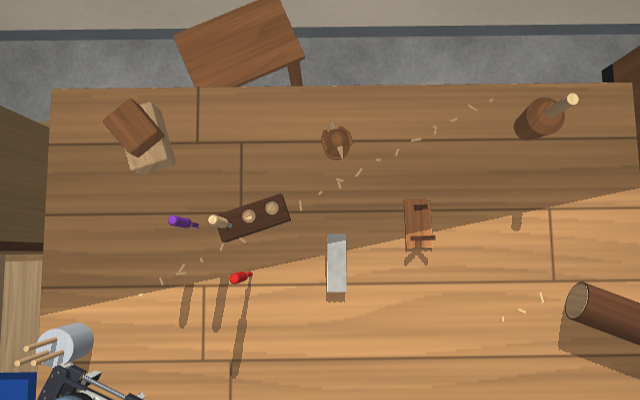

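The side view shows the light-handled gouge at (265,265) with its ferrule at (270,297) and the palms at (283,285) and (290,262). The look-alikes are purple (230,310) and red (350,280), and there is a pale handle in a pot at (340,130). In the top view the gouge is at (218,220), the palms at (248,215) and (272,208), purple (180,222), red (240,277), and the potted handle (572,98). The rest is at (420,222). I choose the pale tall tool in the block and will check it in a crop.

```bash
python3 - <<'E'
from h import *
s=np.load("side0.npz");t=np.load("top0.npz")
a=cv2.resize(s["im"][220:370,200:380],None,fx=3.3,fy=3.3,interpolation=2)
b=cv2.resize(t["im"][185:275,385:455],None,fx=5.5,fy=5.5,interpolation=2)[:495,:]
c=np.zeros((600,800,3),np.uint8); c[:a.shape[0],:min(594,a.shape[1])]=a[:,:594]
cv2.imwrite("pics/c1.png",c[...,::-1]);cv2.imwrite("pics/c2.png",b[...,::-1])
P=s["P"];im=s["im"].astype(int)
np.set_printoptions(precision=4,suppress=True)
# gouge in side: per-row slices
for v in range(236,330,6):
    row=[(u,)+tuple(P[v,u].round(3)) for u in range(250,285)]
    r=[x for x in row if x[3]>0.07]
    if r: print(v,r[0][0],r[-1][0],r[len(r)//2],im[v,r[len(r)//2][0]])
P=t["P"]
def bx(n,m):
    q=P[m]; print(n,len(q),np.nanmedian(q,0),np.nanmin(q,0),np.nanmax(q,0))
def reg(u0,u1,v0,v1):
    m=np.zeros((400,640),bool);m[v0:v1,u0:u1]=1;return m
z=P[...,2]
R=reg(210,300,190,250)
def rect(n,m):
    q=P[m][:,:2].astype(np.float32); print(n,len(q),np.nanmedian(P[m],0),cv2.minAreaRect(q))
rect("block",R&(abs(z-.062)<.006))
bx("gouge",R&(z>.15)); bx("palms",R&(z>.095)&(z<.13))
R=reg(395,445,190,260)
rect("restbase",R&(abs(z-.008)<.004)); rect("forks",R&(z>.03))
F=R&(z>.03)
for u0 in range(194,246,2):
    r=[(u,*P[u0,u].round(3)) for u in range(395,445) if F[u0,u]]
    if r: print(u0,r[0],r[-1],len(r))
rect("stone",reg(320,352,230,300)&(abs(z-.025)<.005))
bx("purple",reg(160,205,205,240)&(z>.05));bx("red",reg(225,258,262,290)&(z>.05));bx("bird",reg(315,360,115,165)&(z>.05))
E
```

```text
236 261 267 (264, np.float64(0.592), np.float64(0.291), np.float64(0.238)) [249 222 159]
242 257 271 (264, np.float64(0.583), np.float64(0.303), np.float64(0.237)) [221 179 128]
248 257 271 (264, np.float64(0.582), np.float64(0.306), np.float64(0.228)) [217 175 125]
254 257 284 (266, np.float64(0.582), np.float64(0.304), np.float64(0.216)) [208 167 120]
260 258 284 (268, np.float64(0.581), np.float64(0.301), np.float64(0.203)) [199 159 115]
266 259 284 (267, np.float64(0.581), np.float64(0.305), np.float64(0.194)) [205 165 119]
272 260 284 (272, np.float64(0.578), np.float64(0.299), np.float64(0.178)) [180 144 104]
278 261 284 (273, np.float64(0.578), np.float64(0.298), np.float64(0.166)) [175 140 102]
284 261 284 (272, np.float64(0.579), np.float64(0.301), np.float64(0.155)) [192 154 112]
290 262 284 (273, np.float64(0.579), np.float64(0.3), np.float64(0.141)) [189 152 109]
296 264 281 (271, np.float64(0.582), np.float64(0.303), np.float64(0.13)) [181 145  91]
302 267 274 (271, np.float64(0.582), np.float64(0.305), np.float64(0.117)) [164 153 132]
308 268 274 (271, np.float64(0.586)
[... 1079 characters left out ...]
4(0.556), np.float64(-0.223), np.float64(0.055)) 24
238 (410, np.float64(0.552), np.float64(-0.162), np.float64(0.055)) (435, np.float64(0.551), np.float64(-0.226), np.float64(0.055)) 26
240 (411, np.float64(0.547), np.float64(-0.165), np.float64(0.056)) (432, np.float64(0.546), np.float64(-0.219), np.float64(0.052)) 21
stone 1060 [0.4887 0.0251 0.0241] ((0.49138015508651733, 0.02415371686220169), (0.04903782904148102, 0.14912337064743042), 89.2411880493164)
purple 251 [0.5909 0.3792 0.1908] [0.5805 0.3739 0.0505] [0.6033 0.396  0.2335]
red 184 [0.4663 0.2449 0.2176] [0.453  0.2386 0.0515] [0.4764 0.2627 0.2328]
bird 682 [0.7898 0.0211 0.0869] [ 0.7493 -0.0188  0.0503] [0.8383 0.06   0.1409]
```

View pics/c1.png

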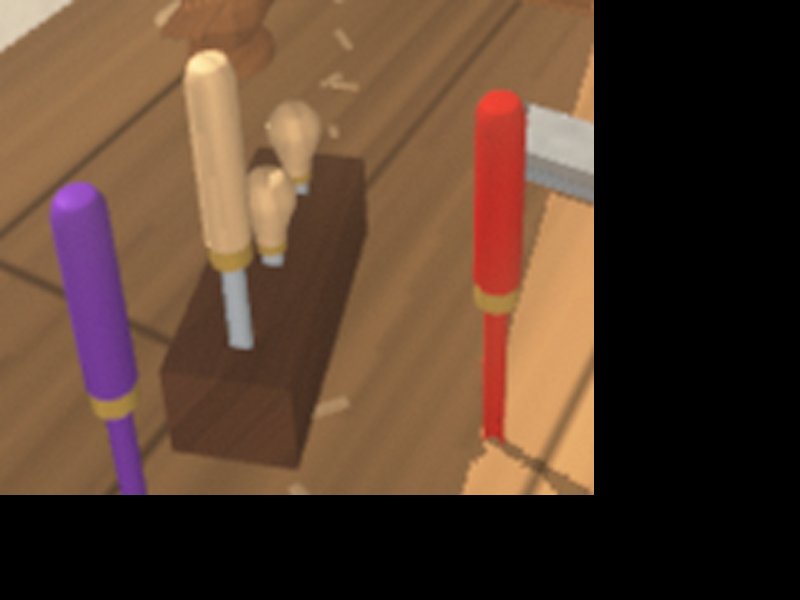

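View pics/c2.png

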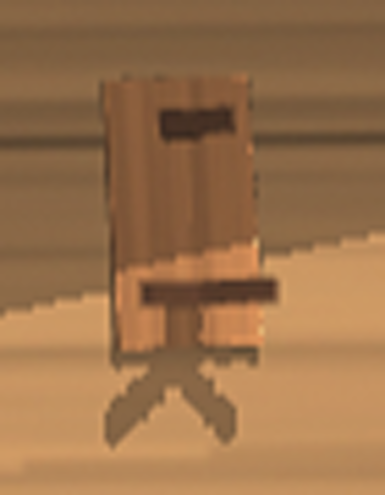

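The crop confirms the pale gouge with the brass ferrule, standing in the block's near pocket with the palms behind it. In c2 the rest's wide fork is at the bottom (towards the robot) and the narrow one at the top.

Plan: grip just above the ferrule with the fingers pointing 35° below horizontal, coming from -y over the palms and away from red and purple. Then lift, re-orient so the fingers point 55° down with the tool level, and lower. Next I fit the axis and raise the arm.

```bash
cat >> h.py <<'E'
from scipy.optimize import least_squares
from scipy.spatial.transform import Rotation as Ro
np.set_printoptions(precision=3,suppress=True)
def fitaxis(p,r,c0,d0):
    """cylinder of radius r: point c (on plane through c0), direction d"""
    B=np.linalg.svd(np.array(d0)[None])[2][1:]
    def un(x): 
        d=d0+x[2]*B[0]+x[3]*B[1]; return c0+x[0]*B[0]+x[1]*B[1], d/np.linalg.norm(d)
    def f(x):
        c,d=un(x); return np.linalg.norm(np.cross(p-c,d),axis=1)-r
    s=least_squares(f,np.zeros(4),loss="soft_l1",f_scale=.002); c,d=un(s.x)
    return c,d,np.median(abs(f(s.x)))
def plan(pos,R=None):
    """prints turn first, then shift in the turned axes"""
    s=status.get_state();R0=np.array(s["ee_rot"]);p=np.array(s["tcp_pos"])
    if R is None: R=R0
    w=Ro.from_matrix(R0.T@R).as_rotvec()
    print("t",s["time_s"],"pos",p,"turn/0.1",w/.1,"| shift/50mm old axes",R0.T@(pos-p)/.05,"new axes",R.T@(pos-p)/.05)
E
python3 - <<'E'
from h import *
s=np.load("side0.npz");t=np.load("top0.npz")
res=[]
def pts(f,rg,zlo,zhi,c):
    P=f["P"];m=np.zeros((400,640),bool);m[rg[0]:rg[1],rg[2]:rg[3]]=1
    with np.errstate(invalid="ignore"):
        return P[m&(P[...,2]>zlo)&(P[...,2]<zhi)&(np.hypot(P[...,0]-c[0],P[...,1]-c[1])<.03)]
c=np.array([.588,.296,.18])
a=pts(s,(230,320,250,285),.135,.225,c);b=pts(t,(205,235,200,235),.135,.225,c)
for n,p in(("side",a),("top",b),("both",np.r_[a,b])):
    C,d,e=fitaxis(p,.012,c,np.array([0,0,1.])); f=lambda z:C+d*(z-C[2])/d[2]
    print(n,len(p),"at z=.062",f(.062),"z=.136",f(.136),"z=.24",f(.24),"lean",np.degrees(np.arccos(d[2])),e)
T=t["P"]; print("top z max",np.nanmax(a[:,2]),np.nanmax(s["P"][230:245,255:275,2]))
# rest from side cloud
P=s["P"];m=(P[...,2]>.03)&(P[...,2]<.07)&(P[...,0]>.52)&(P[...,0]<.66)&(abs(P[...,1]+.194)<.045)
for lo,hi in((.53,.58),(.6,.65)):
    q=P[m&(P[...,0]>lo)&(P[...,0]<hi)]; print(len(q),q.min(0),q.max(0),np.median(q,0))
P=T;m=(P[...,2]>.005)&(P[...,2]<.0115)&(P[...,0]>.51)&(P[...,0]<.68)&(abs(P[...,1]+.194)<.05)
q=P[m];print("base",len(q),np.percentile(q,[2,98],axis=0))
E
python3 -m handwheel '[0,0,-1,0,0,0,0,0,-1,0,0,0,0,0,-1,0,0,0]' -1
```

```text
side 672 at z=.062 [0.59  0.296 0.062] z=.136 [0.59  0.296 0.136] z=.24 [0.59  0.297 0.24 ] lean 0.13993609722710243 0.00039524644044139617
top 91 at z=.062 [0.591 0.297 0.062] z=.136 [0.591 0.297 0.136] z=.24 [0.591 0.297 0.24 ] lean 0.20828382712237542 0.00026811157678209054
both 763 at z=.062 [0.59  0.297 0.062] z=.136 [0.59  0.297 0.136] z=.24 [0.59  0.297 0.24 ] lean 0.16167428776701823 0.00043700329927858113
top z max 0.2248820919995138 0.2399164323773768
85 [ 0.544 -0.227  0.031] [ 0.557 -0.161  0.06 ] [ 0.549 -0.204  0.047]
60 [ 0.623 -0.207  0.03 ] [ 0.637 -0.174  0.053] [ 0.629 -0.186  0.046]
base 827 [[ 0.529 -0.227  0.005]
 [ 0.654 -0.16   0.011]]
time_s: 0.4
tcp_pos: [0.2417, 0.4934, 0.3867]
ee_rot: [[-0.898, 0.44, -0.001], [0.44, 0.898, -0.001], [0.0, -0.002, -1.0]]
contact_force: [0.4, 0.8, -0.3]
grip_width: 0.999
grasp_force: 0.0
```

The gouge stands vertical at (0.590, 0.297) with its top at 0.240, which matches the +60 mm pocket. The rest seat is at (0.5915, -0.1935, 0.05) with yaw about 0. I now carry the hand over at height.

```bash
python3 -m handwheel '[-0.9,-0.256,0,0,0,0,-0.9,-0.256,0,0,0,0,-0.9,-0.256,0,0,0,0,-0.9,-0.256,0,0,0,0,-0.9,-0.256,0,0,0,0,-0.9,-0.256,0,0,0,0,-0.9,-0.256,0,0,0,0,-0.9,-0.256,0,0,0,0,-0.9,-0.256,0,0,0,0,-0.9,-0.256,0,0,0,0,0,0,0,0,0,0]'
python3 - <<'E'
from h import *
c,s=np.cos(np.radians(35)),np.sin(np.radians(35))
R=np.array([[0,s,c],[1,0,0],[0,c,-s]]).T
plan(np.array([.59,.18,.3]),R); print(np.array(status.get_state()["qpos"]))
E
```

```text
time_s: 1.5
tcp_pos: [0.5933, 0.1761, 0.383]
ee_rot: [[-0.895, 0.446, -0.002], [0.446, 0.895, -0.002], [0.001, -0.003, -1.0]]
contact_force: [-0.7, 0.7, -0.4]
grip_width: 0.999
grasp_force: 0.0
t 1.5 pos [0.593 0.176 0.383] turn/0.1 [-5.335  8.572 10.174] | shift/50mm old axes [0.091 0.045 1.66 ] new axes [-1.316 -0.065  1.015]
[ 0.11   0.343  1.069 -0.002  1.732 -0.999]
```

```bash
python3 -m handwheel '[0,0,0,-0.445,0.714,0.848,0,0,0,-0.445,0.714,0.848,0,0,0,-0.445,0.714,0.848,0,0,0,-0.445,0.714,0.848,0,0,0,-0.445,0.714,0.848,0,0,0,-0.445,0.714,0.848,0,0,0,-0.445,0.714,0.848,0,0,0,-0.445,0.714,0.848,0,0,0,-0.445,0.714,0.848,0,0,0,-0.445,0.714,0.848,0,0,0,-0.445,0.714,0.848,0,0,0,-0.445,0.714,0.848]'
python3 - <<'E'
from h import *
c,s=np.cos(np.radians(35)),np.sin(np.radians(35))
R=np.array([[0,s,c],[1,0,0],[0,c,-s]]).T
plan(np.array([.59,.297,.136])-.12*R[:,2],R); print(np.array(status.get_state()["qpos"]))
E
```

```text
time_s: 2.7
tcp_pos: [0.5895, 0.1813, 0.3855]
ee_rot: [[-0.001, 1.0, -0.002], [0.569, 0.003, 0.822], [0.822, -0.0, -0.569]]
contact_force: [-0.1, -0.6, -0.2]
grip_width: 0.996
grasp_force: 0.0
t 2.7 pos [0.589 0.181 0.385] turn/0.1 [-0.022 -0.052  0.013] | shift/50mm old axes [-2.772  0.012  2.343] new axes [-2.76   0.01   2.357]
[-0.364  0.349  1.412  0.896  1.754 -0.369]
```

```bash
python3 -m handwheel '[-0.69,0,0.59,0,0,0,-0.69,0,0.59,0,0,0,-0.69,0,0.59,0,0,0,-0.69,0,0.59,0,0,0,0,0,0,0,0,0,0,0,0,0,0,0]'
python3 - <<'E'
from h import *
for n in("side","top"):
    im,d,P=grab(n); cv2.imwrite(f"pics/{n}1.png",im[...,::-1])
c,s=np.cos(np.radians(35)),np.sin(np.radians(35))
R=np.array([[0,s,c],[1,0,0],[0,c,-s]]).T
plan(np.array([.59,.297,.136])+.002*R[:,2],R); print(np.array(status.get_state()["qpos"]))
a=cv2.imread("pics/side1.png")[150:400,150:450];b=cv2.imread("pics/top1.png")[120:320,130:370]
o=np.zeros((500,800,3),np.uint8);o[:333,:400]=cv2.resize(a,(400,333));o[:333,400:]=cv2.resize(b,(400,333));cv2.imwrite("pics/m1.png",o[:333])
E
```

```text
time_s: 3.3
tcp_pos: [0.5899, 0.1995, 0.2057]
ee_rot: [[-0.004, 1.0, -0.005], [0.57, 0.006, 0.821], [0.821, 0.001, -0.57]]
contact_force: [0.5, 0.4, 0.9]
grip_width: 1.004
grasp_force: 0.0
t 3.4 pos [0.591 0.199 0.207] turn/0.1 [-0.011 -0.019  0.086] | shift/50mm old axes [-0.048 -0.023  2.47 ] new axes [-0.044 -0.025  2.47 ]
[-0.334  0.511  1.628  0.89   1.49  -0.655]
```

View pics/m1.png

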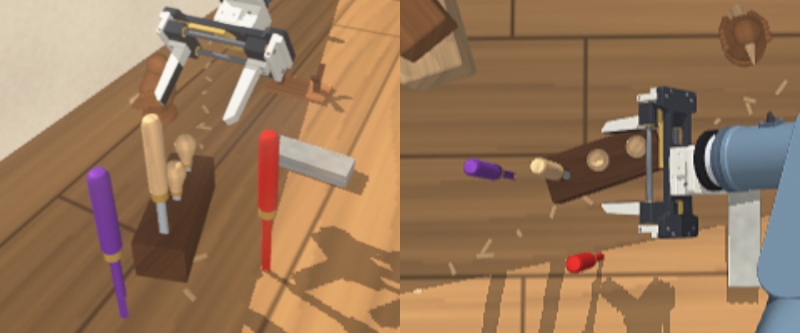

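The open jaws straddle the gouge line in both views; in the top half the gouge at (548,170) is midway between the fingertips, red (580,262) is clear, and the palms are below the hand. I advance, then close.

```bash
python3 -m handwheel '[0,0,0.5,0,0,0,0,0,0.5,0,0,0,0,0,0.5,0,0,0,0,0,0.5,0,0,0,0,0,0.46,0,0,0,0,0,0,0,0,0]' && python3 -m handwheel '[0,0,0,0,0,0,0,0,0,0,0,0,0,0,0,0,0,0,0,0,0,0,0,0,0,0,0,0,0,0,0,0,0,0,0,0,0,0,0,0,0,0,0,0,0,0,0,0]' 1
```

```text
time_s: 4.0
tcp_pos: [0.5895, 0.3015, 0.1359]
ee_rot: [[-0.008, 1.0, -0.004], [0.571, 0.008, 0.821], [0.821, 0.004, -0.572]]
contact_force: [0.7, -0.1, -1.1]
grip_width: 0.997
grasp_force: 0.0
time_s: 4.8
tcp_pos: [0.5898, 0.2996, 0.1346]
ee_rot: [[-0.005, 1.0, -0.003], [0.572, 0.006, 0.82], [0.82, 0.003, -0.572]]
contact_force: [0.3, -0.1, 0.0]
grip_width: 0.364
grasp_force: 0.0
```

```bash
python3 -m handwheel '[0,0,0,0,0,0,0,0,0,0,0,0,0,0,0,0,0,0,0,0,0,0,0,0,0,0,0,0,0,0]' 1; python3 -c "
from h import *
R=np.array(status.get_state()['ee_rot']);print(R.T@[0,0,1])"
```

```text
time_s: 5.3
tcp_pos: [0.5898, 0.2997, 0.1346]
ee_rot: [[-0.006, 1.0, -0.003], [0.572, 0.006, 0.82], [0.82, 0.003, -0.572]]
contact_force: [0.0, 0.2, -0.3]
grip_width: 0.248
grasp_force: 30.0
[ 0.82   0.003 -0.572]
```

Gripped: 30 N at 23 mm. I lift straight up.

```bash
python3 -m handwheel '[0.246,0,-0.172,0,0,0,0.451,0.002,-0.315,0,0,0,0.451,0.002,-0.315,0,0,0,0.451,0.002,-0.315,0,0,0,0.451,0.002,-0.315,0,0,0,0.451,0.002,-0.315,0,0,0,0.451,0.002,-0.315,0,0,0,0,0,0,0,0,0]'
python3 - <<'E'
from h import *
for n in("side","top"):
    im,d,P=grab(n); cv2.imwrite(f"pics/{n}2.png",im[...,::-1]); np.savez(f"{n}2.npz",im=im,P=P)
a=cv2.imread("pics/side2.png")[100:400,150:450];b=cv2.imread("pics/top2.png")[120:320,130:370]
o=np.zeros((400,800,3),np.uint8);o[:,:400]=cv2.resize(a,(400,400));o[:333,400:]=cv2.resize(b,(400,333));cv2.imwrite("pics/m2.png",o)
print(status.get_state()["qpos"])
# gouge in hand: shank fit
P=np.load("side2.npz")["P"];p=np.array(status.get_state()["tcp_pos"]);print(p)
with np.errstate(invalid="ignore"):
    q=P[(np.hypot(P[...,0]-p[0],P[...,1]-p[1])<.04)&(P[...,2]>.15)&(P[...,2]<p[2]-.035)]
print(len(q)); C,d,e=fitaxis(q,.006,np.array([p[0],p[1],.23]),np.array([0,0,1.])); print(C,d,e,"zmin",q[:,2].min())
E
```

```text
time_s: 6.1
tcp_pos: [0.5908, 0.2996, 0.3198]
ee_rot: [[-0.012, 1.0, 0.001], [0.572, 0.006, 0.82], [0.82, 0.011, -0.572]]
contact_force: [0.0, -0.3, -0.8]
grip_width: 0.252
grasp_force: 30.0
[-0.167  0.384  1.534  0.943  1.506 -0.386]
[0.59  0.299 0.315]
316
[0.59  0.297 0.23 ] [ 0.02 -0.    1.  ] 0.0004610109092593787 zmin 0.19395380538735674
```

View pics/m2.png

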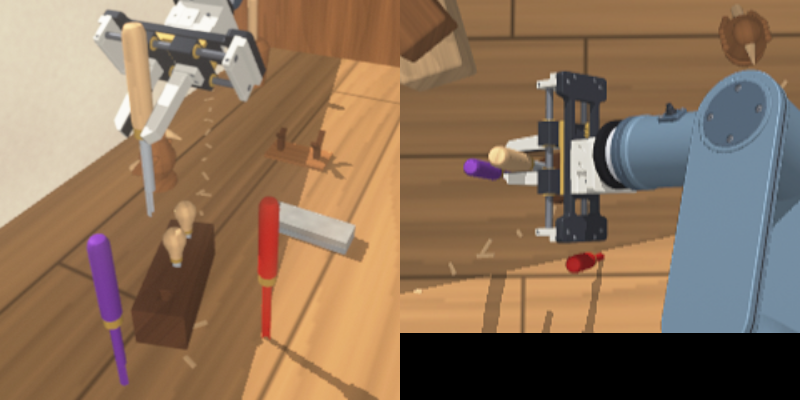

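The gouge is out of the block and held upright at (145,110) in the left half. The palms still stand at (175,240) and (187,215), and red and purple are untouched. I move clear and then re-orient.

```bash
python3 -m handwheel '[-0.34,-0.067,-0.575,0,0,0,-0.34,-0.067,-0.575,0,0,0,-0.34,-0.067,-0.575,0,0,0,-0.34,-0.067,-0.575,0,0,0,-0.34,-0.067,-0.575,0,0,0,-0.34,-0.067,-0.575,0,0,0,0,0,0,0,0,0]'
cat >> h.py <<'E'
c_,s_=np.cos(np.radians(35)),np.sin(np.radians(35))
RF=np.array([[-c_,0,-s_],[0,1,0],[s_,0,-c_]]).T
GF=np.array([.580,-.1935,.050])+.002*RF[:,2]
E
python3 - <<'E'
from h import *
plan(GF+[0,0,.15],RF); q=np.array(status.get_state()["qpos"]);print(q)
R0=np.array(status.get_state()["ee_rot"])
# kinematic orientation model check & wrist solution near final
for s4 in(1,-1):
    M=lambda q:(Ro.from_euler("z",q[0])*Ro.from_euler("y",q[1]+q[2])*Ro.from_euler("z",s4*q[3])*Ro.from_euler("y",q[4])*Ro.from_euler("z",q[5]+np.pi/2)).as_matrix()
    print(s4,abs(M(q)-R0).max())
w=Ro.from_matrix(R0.T@RF).as_rotvec()
for k in np.linspace(0,1,6):
    X=R0@Ro.from_rotvec(w*k).as_matrix(); print(k,X[:,0],X[:,2],"gouge",X@[.82,0,-.572])
E
```

```text
time_s: 6.9
tcp_pos: [0.5712, 0.0958, 0.3277]
ee_rot: [[-0.001, 1.0, -0.001], [0.572, 0.001, 0.82], [0.82, -0.0, -0.572]]
contact_force: [-0.1, 0.5, -0.9]
grip_width: 0.249
grasp_force: 30.0
t 6.9 pos [0.571 0.096 0.328] turn/0.1 [  2.982 -12.113 -16.83 ] | shift/50mm old axes [-5.431  0.192 -3.267] new axes [ 1.321 -5.786  2.232]
[-0.508  0.394  1.487  0.821  1.778 -0.555]
1 3.3306690738754696e-16
-1 1.2519342393743278
0.0 [-0.001  0.572  0.82 ] [-0.001  0.82  -0.572] gouge [ 0. -0.  1.]
0.2 [-0.335  0.708  0.622] [-0.019  0.655 -0.756] gouge [-0.264  0.206  0.942]
0.4 [-0.625  0.707  0.33 ] [ 0.047  0.457 -0.888] gouge [-0.54   0.319  0.779]
0.6000000000000001 [-0.822  0.57  -0.004] [ 0.185  0.26  -0.948] gouge [-0.78   0.319  0.538]
0.8 [-0.89   0.32  -0.324] [ 0.371  0.098 -0.923] gouge [-0.943  0.206  0.262]
1.0 [-0.819 -0.    -0.574] [ 0.574  0.    -0.819] gouge [-1.    -0.    -0.002]
```

```bash
python3 -m handwheel '[0,0,0,0.166,-0.673,-0.935,0,0,0,0.166,-0.673,-0.935,0,0,0,0.166,-0.673,-0.935,0,0,0,0.166,-0.673,-0.935,0,0,0,0.166,-0.673,-0.935,0,0,0,0.166,-0.673,-0.935,0,0,0,0.166,-0.673,-0.935,0,0,0,0.166,-0.673,-0.935,0,0,0,0.166,-0.673,-0.935]' && python3 -m handwheel '[0,0,0,0.166,-0.673,-0.935,0,0,0,0.166,-0.673,-0.935,0,0,0,0.166,-0.673,-0.935,0,0,0,0.166,-0.673,-0.935,0,0,0,0.166,-0.673,-0.935,0,0,0,0.166,-0.673,-0.935,0,0,0,0.166,-0.673,-0.935,0,0,0,0.166,-0.673,-0.935,0,0,0,0.166,-0.673,-0.935,0,0,0,0,0,0]'
python3 - <<'E'
from h import *
plan(GF+[0,0,.12],RF); print(np.array(status.get_state()["qpos"]))
E
```

```text
time_s: 7.8
tcp_pos: [0.5702, 0.1005, 0.328]
ee_rot: [[-0.744, 0.66, 0.108], [0.649, 0.673, 0.355], [0.162, 0.334, -0.929]]
contact_force: [-0.0, -0.2, -2.3]
grip_width: 0.249
grasp_force: 30.0
time_s: 8.8
tcp_pos: [0.5677, 0.1011, 0.326]
ee_rot: [[-0.821, -0.007, 0.571], [-0.006, 1.0, 0.004], [-0.571, -0.0, -0.821]]
contact_force: [-0.5, -0.4, -1.8]
grip_width: 0.249
grasp_force: 30.0
t 8.8 pos [0.568 0.101 0.326] turn/0.1 [ 0.042 -0.029  0.062] | shift/50mm old axes [ 1.616 -5.893  2.717] new axes [ 1.588 -5.892  2.737]
[-0.031 -0.078  1.843  0.031  0.769 -1.624]
```

```bash
python3 -m handwheel '[0.16,-0.59,0.272,0,0,0,0.16,-0.59,0.272,0,0,0,0.16,-0.59,0.272,0,0,0,0.16,-0.59,0.272,0,0,0,0.16,-0.59,0.272,0,0,0,0.16,-0.59,0.272,0,0,0,0.16,-0.59,0.272,0,0,0,0.16,-0.59,0.272,0,0,0,0.16,-0.59,0.272,0,0,0,0.16,-0.59,0.272,0,0,0,0,0,0,0,0,0,0,0,0,0,0,0]'
python3 - <<'E'
from h import *
plan(GF,RF); s=status.get_state();print(np.array(s["qpos"]))
p=np.array(s["tcp_pos"])
for n in("side","top"):
    im,d,P=grab(n); cv2.imwrite(f"pics/{n}3.png",im[...,::-1]); np.savez(f"{n}3.npz",im=im,P=P)
    with np.errstate(invalid="ignore"):
        near=(abs(P[...,1]-p[1])<.03)&(abs(P[...,2]-p[2])<.03)
        sh=P[near&(P[...,0]>p[0]+.03)&(P[...,0]<p[0]+.125)]; ha=P[near&(P[...,0]<p[0]-.03)&(P[...,0]>p[0]-.09)&(P[...,2]<p[2]+.02)]
        al=P[near&(P[...,0]<p[0]+.2)&(P[...,0]>p[0]-.2)]
    for nm,q,r in(("shank",sh,.006),("handle",ha,.012)):
        if len(q)>20:
            C,d,e=fitaxis(q,r,p+[0,0,0],np.array([-1.,0,0])); print(n,nm,len(q),C-p,d,e)
    print(n,"x range",al[:,0].min(),al[:,0].max())
a=cv2.imread("pics/side3.png")[120:270,300:480];b=cv2.imread("pics/top3.png")[170:290,370:480]
o=np.zeros((400,800,3),np.uint8);o[:333,:400]=cv2.resize(a,(400,333));o[:,400:766]=cv2.resize(b,(366,400));cv2.imwrite("pics/m3.png",o)
E
```

```text
time_s: 10.0
tcp_pos: [0.585, -0.1956, 0.1712]
ee_rot: [[-0.819, -0.002, 0.574], [0.0, 1.0, 0.005], [-0.574, 0.004, -0.819]]
contact_force: [-0.5, -0.2, -1.7]
grip_width: 0.245
grasp_force: 30.0
t 10.0 pos [ 0.585 -0.196  0.171] turn/0.1 [ 0.047  0.009 -0.003] | shift/50mm old axes [1.473 0.032 1.967] new axes [1.472 0.042 1.968]
[-0.734  0.186  1.982  0.724  0.626 -2.83 ]
side shank 132 [0.    0.001 0.002] [-1.    -0.001  0.004] 0.0009381266254627715
side handle 164 [ 0.    -0.     0.003] [-1.    -0.002 -0.004] 0.0008377824011775855
side x range 0.47851779934437444 0.7068686004337976
top shank 172 [0.    0.002 0.002] [-1.     0.012 -0.02 ] 0.0009503361147773599
top x range 0.48698078434217906 0.710351157873068
```

View pics/m3.png

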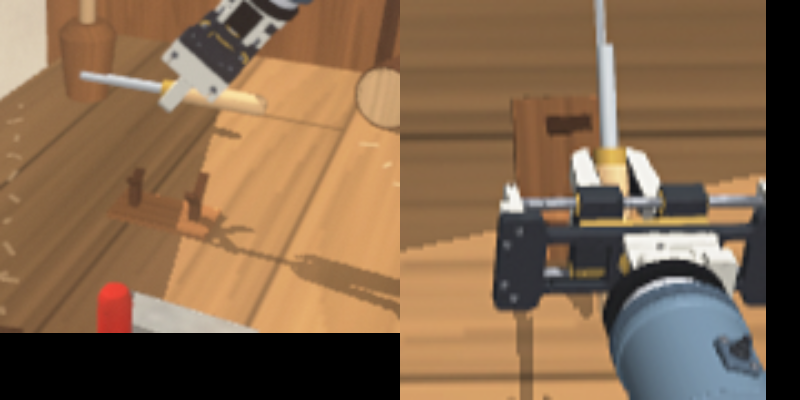

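The side half shows the gouge held level above the rest, with the handle (235,100) over the robot-side wide fork and the shank (110,80) over the narrow one. The top half shows it running along the rest (608,150). Next I come down halfway.

```bash
python3 -m handwheel '[0.189,0.005,0.234,0.01,0,0,0.189,0.005,0.234,0.01,0,0,0.189,0.005,0.234,0.01,0,0,0.189,0.005,0.234,0.01,0,0,0,0,0,0,0,0,0,0,0,0,0,0]'
python3 - <<'E'
from h import *
plan(GF,RF); s=status.get_state();print(np.array(s["qpos"]))
E
```

```text
time_s: 10.7
tcp_pos: [0.5816, -0.1936, 0.1131]
ee_rot: [[-0.817, -0.003, 0.576], [-0.005, 1.0, -0.001], [-0.576, -0.003, -0.817]]
contact_force: [-0.0, -0.2, -0.8]
grip_width: 0.249
grasp_force: 30.0
t 10.7 pos [ 0.582 -0.194  0.113] turn/0.1 [-0.006  0.033  0.045] | shift/50mm old axes [0.754 0.006 1.053] new axes [0.75  0.002 1.055]
[-0.734  0.274  2.057  0.914  0.508 -3.058]
```

Joint 6 is nearing its limit of -3.12. I fit the arm's geometry from the logged poses to find a roll of the hand about the gouge axis that gives room.

```bash
cat > ik.py <<'E'
from h import *
D=[([.91223,.25923,1.53595,0,1.34797,-.20281],[.24179,.49351,.23493]),
([.11,.343,1.069,-.002,1.732,-.999],[.593,.176,.383]),
([-.364,.349,1.412,.896,1.754,-.369],[.5895,.1813,.3855]),
([-.334,.511,1.628,.89,1.49,-.655],[.591,.199,.207]),
([-.167,.384,1.534,.943,1.506,-.386],[.590,.299,.315]),
([-.508,.394,1.487,.821,1.778,-.555],[.5712,.0958,.3277]),
([-.031,-.078,1.843,.031,.769,-1.624],[.5677,.1011,.326]),
([-.734,.186,1.982,.724,.626,-2.83],[.585,-.1956,.1712]),
([-.734,.274,2.057,.914,.508,-3.058],[.5816,-.1936,.1131])]
E_=lambda a,t:Ro.from_euler(a,t).as_matrix()
def basis(q):
    A=E_("z",q[0]);B=A@E_("y",q[1]);C=B@E_("y",q[2]);T=C@E_("z",q[3])@E_("y",q[4])@E_("z",q[5]+np.pi/2)
    # h, lateral, shoulder x, L1, L2, forearm x, tool
    return np.c_[[0,0,1],A[:,1],A[:,0],B[:,2],C[:,2],C[:,0],T[:,2]],T
M=np.vstack([basis(q)[0] for q,_ in D]);y=np.hstack([p for _,p in D])
K=np.linalg.lstsq(M,y,rcond=1e-4)[0]
print("geom",K,"resid mm",abs(M@K-y).max()*1e3)
lo=np.array([-3.14,-.91,.19,-1.22,.22,-3.12]);hi=np.array([3.14,2.08,2.58,4.36,2.71,3.12])
def ik(p,R,q0):
    def f(q):
        b,T=basis(q); return np.r_[(b@K-p)*5,Ro.from_matrix(T.T@R).as_rotvec()]
    s=least_squares(f,np.clip(q0,lo+.01,hi-.01),bounds=(lo,hi)); return s.x,np.linalg.norm(s.fun)
E
python3 - <<'E'
from ik import *
q0=np.array(status.get_state()["qpos"])
for roll in range(-30,31,10):
  for z in(.06,0.):
    R=E_("x",np.radians(roll))@RF
    g=np.array([.58,-.1935,.05+z])
    q,e=ik(g+.002*R[:,2],R,q0); print(roll,z,q,round(e,3))
E
```

```text
geom [ 0.222  0.111 -0.     0.534  0.426  0.06   0.35 ] resid mm 0.572556643887473
-30 0.06 [-0.382  0.289  2.1   -1.22   0.22  -0.96 ] 0.104
-30 0.0 [-0.381  0.399  2.073 -1.22   0.22  -0.944] 0.185
-20 0.06 [-0.572  0.252  2.091  0.533  0.22  -2.757] 0.092
-20 0.0 [-0.606  0.365  2.091  0.865  0.22  -3.12 ] 0.167
-10 0.06 [-0.638  0.261  2.109  0.924  0.289 -3.097] 0.0
-10 0.0 [-0.607  0.375  2.098  0.961  0.22  -3.12 ] 0.07
0 0.06 [-0.733  0.282  2.059  0.922  0.502 -3.064] 0.0
0 0.0 [-0.703  0.392  2.061  0.982  0.42  -3.12 ] 0.058
10 0.06 [-0.816  0.325  2.006  0.929  0.699 -3.033] 0.0
10 0.0 [-0.797  0.432  2.019  1.     0.618 -3.12 ] 0.042
20 0.06 [-0.886  0.386  1.952  0.941  0.878 -3.   ] 0.0
20 0.0 [-0.878  0.492  1.977  1.02   0.799 -3.12 ] 0.019
30 0.06 [-0.943  0.459  1.897  0.956  1.041 -2.963] 0.0
30 0.0 [-0.943  0.566  1.928  1.029  0.966 -3.1  ] 0.0
```

```bash
python3 - <<'E'
from ik import *
q0=np.array(status.get_state()["qpos"]); L=lo.copy(); lo[5]=-3.6
for dx in(0,.008,.015):
  for roll in(0,10,20,25,30,35):
    o=[]
    for z in(.03,0.):
        R=E_("x",np.radians(roll))@RF; g=np.array([.58+dx,-.1935,.05+z])
        q,e=ik(g+.002*R[:,2],R,q0); o.append((q[[0,3,4,5]],round(e,3)))
    print(dx,roll,o)
E
```

```text
geom [ 0.222  0.111 -0.     0.534  0.426  0.06   0.35 ] resid mm 0.572556643887473
0 0 [(array([-0.733,  1.055,  0.457, -3.214]), np.float64(0.0)), (array([-0.733,  1.215,  0.422, -3.39 ]), np.float64(0.0))]
0 10 [(array([-0.816,  1.01 ,  0.654, -3.137]), np.float64(0.0)), (array([-0.816,  1.102,  0.616, -3.251]), np.float64(0.0))]
0 20 [(array([-0.886,  0.993,  0.836, -3.081]), np.float64(0.0)), (array([-0.886,  1.052,  0.798, -3.166]), np.float64(0.0))]
0 25 [(array([-0.916,  0.991,  0.921, -3.055]), np.float64(0.0)), (array([-0.916,  1.038,  0.883, -3.132]), np.float64(0.0))]
0 30 [(array([-0.943,  0.991,  1.002, -3.031]), np.float64(0.0)), (array([-0.943,  1.029,  0.966, -3.1  ]), np.float64(0.0))]
0 35 [(array([-0.967,  0.993,  1.08 , -3.006]), np.float64(0.0)), (array([-0.967,  1.024,  1.045, -3.069]), np.float64(0.0))]
0.008 0 [(array([-0.72 ,  1.044,  0.453, -3.19 ]), np.float64(0.0)), (array([-0.72 ,  1.201,  0.418, -3.364]), np.float64(0.0))]
0.008 10 [(array([-0.803,  1.006,  0.651, -3.119]), np.float64(0.0)), (array([-0.803,  1.097,  0.612, -3.232]), np.float64(0.0))]
0.0
[... 595 characters left out ...]
0.709,  1.189,  0.414, -3.341]), np.float64(0.0))]
0.015 10 [(array([-0.792,  1.001,  0.648, -3.103]), np.float64(0.0)), (array([-0.792,  1.092,  0.61 , -3.215]), np.float64(0.0))]
0.015 20 [(array([-0.862,  0.993,  0.83 , -3.052]), np.float64(0.0)), (array([-0.862,  1.05 ,  0.792, -3.136]), np.float64(0.0))]
0.015 25 [(array([-0.892,  0.993,  0.915, -3.029]), np.float64(0.0)), (array([-0.892,  1.039,  0.879, -3.104]), np.float64(0.0))]
0.015 30 [(array([-0.919,  0.995,  0.997, -3.005]), np.float64(0.0)), (array([-0.919,  1.033,  0.962, -3.073]), np.float64(0.0))]
0.015 35 [(array([-0.944,  1.   ,  1.075, -2.982]), np.float64(0.0)), (array([-0.944,  1.03 ,  1.042, -3.044]), np.float64(0.0))]
```

A full turn of joint 6 puts it at +2.9 in the seated pose, and at +3.07 30 mm above it. So I'll lift, spin the wrist back the other way, and come down with a yaw that unwinds on the way. I check these waypoints first.

```bash
python3 - <<'E'
from ik import *
q0=np.array(status.get_state()["qpos"])
lo[5]=-9;hi[5]=9
for z in(.2,.15,.1,.06,.035,0):
  for g in(0,10,20,30,45,60):
    R=E_("z",np.radians(g))@RF; p=np.array([.58,-.1935,.05+z])
    qs=q0.copy();qs[5]=3
    q,e=ik(p+.002*R[:,2],R,qs)
    if e<.01:print(z,g,q)
E
```

```text
geom [ 0.222  0.111 -0.     0.534  0.426  0.06   0.35 ] resid mm 0.572556643887473
0.2 0 [-0.733  0.079  1.886  0.575  0.783  3.646]
0.2 10 [-0.788  0.115  1.846  0.639  0.909  3.418]
0.2 20 [-0.825  0.161  1.791  0.663  1.035  3.235]
0.2 30 [-0.847  0.214  1.723  0.66   1.159  3.083]
0.2 45 [-0.853  0.301  1.605  0.629  1.336  2.891]
0.2 60 [-0.836  0.391  1.474  0.579  1.503  2.721]
0.15 0 [-0.733  0.139  1.957  0.66   0.676  3.533]
0.15 10 [-0.788  0.173  1.915  0.708  0.809  3.313]
0.15 20 [-0.825  0.217  1.859  0.714  0.94   3.141]
0.15 30 [-0.847  0.267  1.79   0.697  1.066  3.   ]
0.15 45 [-0.853  0.349  1.669  0.648  1.245  2.821]
0.15 60 [-0.836  0.435  1.536  0.586  1.413  2.662]
0.1 0 [-0.733  0.213  2.018  0.784  0.575  3.38 ]
0.1 10 [-0.788  0.244  1.975  0.802  0.714  3.183]
0.1 20 [-0.825  0.284  1.916  0.783  0.848  3.032]
0.1 30 [-0.847  0.331  1.846  0.746  0.976  2.907]
0.1 45 [-0.853  0.408  1.723  0.675  1.157  2.747]
0.1 60 [-0.836  0.487  1.589  0.597  1.326  2.603]
0.06 0 [-0.733  0.282  2.059  0.922  0.502  3.219]
0.06 10 [-0.788  0.31   2.015  0.901  0.644  3.056]
0.06 20 [-0.825  0.347  1.955  0.853  0.779  2.93 ]
0.06 30 [-0.847  0.39   1.883  0.794  0.907  2.825]
0.06 45 [-0.853  0.461  1.758  0.702  1.089  2.685]
0.06 60 [-0.836  0.536  1.623  0.611  1.258  2.554]
0.035 0 [-0.733  0.329  2.081  1.031  0.464  3.096]
0.035 10 [-0.788  0.355  2.036  0.975  0.605  2.965]
0.035 20 [-0.825  0.39   1.975  0.904  0.739  2.86 ]
0.035 30 [-0.847  0.43   1.902  0.83   0.866  2.769]
0.035 45 [-0.853  0.497  1.777  0.722  1.047  2.644]
0.035 60 [-0.836  0.568  1.641  0.621  1.217  2.523]
0 0 [-0.733  0.4    2.106  1.215  0.422  2.893]
0 10 [-0.788  0.423  2.06   1.096  0.557  2.82 ]
0 20 [-0.825  0.454  1.998  0.986  0.687  2.752]
0 30 [-0.847  0.49   1.924  0.886  0.812  2.685]
0 45 [-0.853  0.551  1.798  0.753  0.992  2.585]
0 60 [-0.836  0.617  1.661  0.637  1.161  2.479]
```

```bash
W='0,0,0,0,0,1'; python3 -m handwheel '[-0.46,0,-0.655,0,0,0,-0.46,0,-0.655,0,0,0,-0.46,0,-0.655,0,0,0,-0.46,0,-0.655,0,0,0,0,0,0,0,0,0]' | head -2
python3 -m handwheel '[0,0,0,0,0,1,0,0,0,0,0,1,0,0,0,0,0,1,0,0,0,0,0,1,0,0,0,0,0,1,0,0,0,0,0,1,0,0,0,0,0,1,0,0,0,0,0,1,0,0,0,0,0,1,0,0,0,0,0,1,0,0,0,0,0,1,0,0,0,0,0,1]'
python3 -c "
from h import *
print(np.array(status.get_state()['qpos']))"
```

```text
time_s: 11.2
tcp_pos: [0.5837, -0.1958, 0.2819]
time_s: 12.4
tcp_pos: [0.5806, -0.1933, 0.2723]
ee_rot: [[-0.296, 0.763, 0.575], [0.932, 0.362, -0.001], [-0.209, 0.536, -0.818]]
contact_force: [0.2, 0.1, -1.5]
grip_width: 0.251
grasp_force: 30.0
[-0.734  0.053  1.852  0.547  0.832 -1.395]
```

```bash
python3 -m handwheel '[0,0,0,0,0,1,0,0,0,0,0,1,0,0,0,0,0,1,0,0,0,0,0,1,0,0,0,0,0,1,0,0,0,0,0,1,0,0,0,0,0,1,0,0,0,0,0,1,0,0,0,0,0,1,0,0,0,0,0,1,0,0,0,0,0,1,0,0,0,0,0,1]' | head -1
python3 -m handwheel '[0,0,0,0,0,1,0,0,0,0,0,1,0,0,0,0,0,1,0,0,0,0,0,1,0,0,0,0,0,1,0,0,0,0,0,1,0,0,0,0,0,1,0,0,0,0,0,1,0,0,0,0,0,1,0,0,0,0,0,1,0,0,0,0,0,1,0,0,0,0,0,1]' | head -1
python3 -m handwheel '[0,0,0,0,0,1,0,0,0,0,0,1,0,0,0,0,0,1,0,0,0,0,0,1,0,0,0,0,0,1,0,0,0,0,0,1,0,0,0,0,0,1,0,0,0,0,0,1,0,0,0,0,0,1,0,0,0,0,0,1,0,0,0,0,0,1,0,0,0,0,0,0]'
python3 -c "
from h import *
print(np.array(status.get_state()['qpos']))
plan(GF+[0,0,.15],E_('z',np.radians(35))@RF) if 0 else plan(GF+[0,0,.15],Ro.from_euler('z',35,degrees=True).as_matrix()@RF)"
```

```text
time_s: 13.6
time_s: 14.8
time_s: 16.0
tcp_pos: [0.5807, -0.1934, 0.2723]
ee_rot: [[0.012, -0.818, 0.575], [-1.0, -0.016, -0.001], [0.01, -0.575, -0.818]]
contact_force: [-0.1, 0.1, -2.7]
grip_width: 0.249
grasp_force: 30.0
[-0.734  0.053  1.852  0.547  0.832  2.102]
t 16.0 pos [ 0.581 -0.193  0.272] turn/0.1 [-2.581 -2.594 10.698] | shift/50mm old axes [-0.013  0.843  1.216] new axes [ 0.843 -0.007  1.216]
```

```bash
python3 -m handwheel '[0,0.281,0.405,0,0,0,0,0.281,0.405,0,0,0,0,0.281,0.405,0,0,0]' | head -2
python3 -m handwheel '[0,0,0,-0.235,-0.236,0.973,0,0,0,-0.235,-0.236,0.973,0,0,0,-0.235,-0.236,0.973,0,0,0,-0.235,-0.236,0.973,0,0,0,-0.235,-0.236,0.973,0,0,0,-0.235,-0.236,0.973,0,0,0,-0.235,-0.236,0.973,0,0,0,-0.235,-0.236,0.973,0,0,0,-0.235,-0.236,0.973,0,0,0,-0.235,-0.236,0.973,0,0,0,-0.235,-0.236,0.973,0,0,0,0,0,0]'
python3 -c "
from h import *
print(np.array(status.get_state()['qpos']))
for z,g in((.06,20),(.035,10),(.035,0)): plan(GF+[0,0,z],Ro.from_euler('z',g,degrees=True).as_matrix()@RF)"
```

```text
time_s: 16.3
tcp_pos: [0.5814, -0.1945, 0.1981]
time_s: 17.5
tcp_pos: [0.5814, -0.1955, 0.198]
ee_rot: [[-0.671, -0.574, 0.47], [-0.47, 0.819, 0.329], [-0.573, -0.0, -0.819]]
contact_force: [0.0, 0.8, -1.8]
grip_width: 0.249
grasp_force: 30.0
[-0.855  0.297  1.748  0.682  1.129  2.935]
t 17.5 pos [ 0.581 -0.195  0.198] turn/0.1 [ 1.502 -0.003  2.151] | shift/50mm old axes [1.012 0.035 1.479] new axes [1.02  0.038 1.473]
t 17.5 pos [ 0.581 -0.195  0.198] turn/0.1 [ 2.503 -0.003  3.581] | shift/50mm old axes [1.299 0.035 1.889] new axes [1.313 0.04  1.879]
t 17.5 pos [ 0.581 -0.195  0.198] turn/0.1 [ 3.504 -0.002  5.011] | shift/50mm old axes [1.299 0.035 1.889] new axes [1.318 0.039 1.875]
```

```bash
python3 -m handwheel '[0.296,0.009,0.431,0,0,0,0.296,0.009,0.431,0,0,0,0.296,0.009,0.431,0,0,0,0.296,0.009,0.431,0,0,0,0,0,0,0.5,0,0.716,0,0,0,0.5,0,0.716,0,0,0,0.5,0,0.716,0,0,0,0.5,0,0.716,0,0,0,0.5,0,0.716,0,0,0,0,0,0]' | head -2
python3 -m handwheel '[0.172,0,0.246,0,0,0,0,0,0,0.5,0,0.715,0,0,0,0.5,0,0.715,0,0,0,0,0,0,0,0,0,0,0,0]'
python3 - <<'E'
from h import *
s=status.get_state();print(np.array(s["qpos"]));plan(GF,RF)
p=np.array(s["tcp_pos"])
for n in("side","top"):
    im,d,P=grab(n); cv2.imwrite(f"pics/{n}4.png",im[...,::-1])
    with np.errstate(invalid="ignore"):
        near=(abs(P[...,1]-p[1])<.025)&(abs(P[...,2]-p[2])<.025)
        sh=P[near&(P[...,0]>p[0]+.065)&(P[...,0]<p[0]+.125)]; ha=P[near&(P[...,0]<p[0]-.045)&(P[...,0]>p[0]-.09)&(P[...,2]<p[2]+.014)&(P[...,2]>p[2]-.014)]
    for nm,q,r in(("shank",sh,.006),("handle",ha,.012)):
        if len(q)>20:
            C,d,e=fitaxis(q,r,q.mean(0),np.array([-1.,0,0])); print(n,nm,len(q),C,d,e,q[:,0].min(),q[:,0].max())
a=cv2.imread("pics/side4.png")[120:270,300:480];b=cv2.imread("pics/top4.png")[170:290,370:480]
o=np.zeros((400,800,3),np.uint8);o[:333,:400]=cv2.resize(a,(400,333));o[:,400:766]=cv2.resize(b,(366,400));cv2.imwrite("pics/m4.png",o)
E
```

```text
time_s: 18.5
tcp_pos: [0.5807, -0.1909, 0.094]
time_s: 19.0
tcp_pos: [0.5817, -0.1925, 0.0793]
ee_rot: [[-0.819, -0.005, 0.574], [-0.005, 1.0, 0.002], [-0.574, -0.001, -0.819]]
contact_force: [0.9, 0.1, -1.9]
grip_width: 0.247
grasp_force: 30.0
[-0.732  0.338  2.084  1.053  0.459  3.068]
t 19.0 pos [ 0.582 -0.193  0.079] turn/0.1 [0.019 0.004 0.051] | shift/50mm old axes [ 0.365 -0.018  0.5  ] new axes [ 0.365 -0.019  0.5  ]
side shank 73 [ 0.674 -0.191  0.081] [-1.     0.02   0.021] 0.0007508700678244785 0.647022092972162 0.7040257346659352
side handle 95 [ 0.507 -0.193  0.081] [-1.    -0.014 -0.022] 0.0007967577045650421 0.4920387249831285 0.5275359647112681
top shank 85 [ 0.671 -0.192  0.082] [-0.999  0.034 -0.007] 0.0007053338105246117 0.6473569767629717 0.7055406123974439
```

View pics/m4.png

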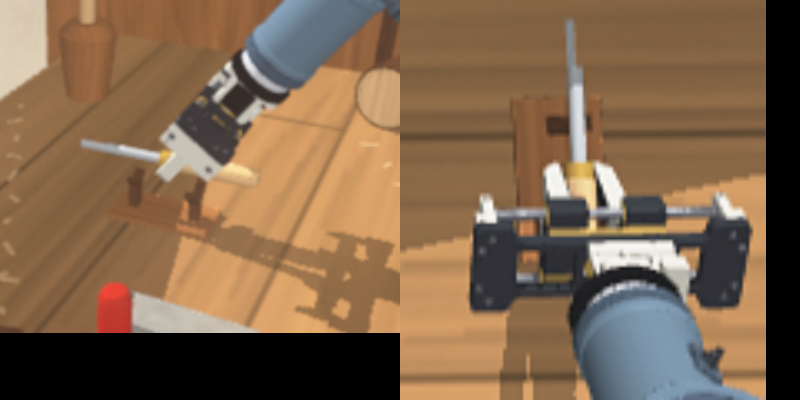

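Side and top views both show the gouge level and centred over the forks (axis y -0.192, z 0.081). I now lower it slowly.

```bash
python3 -m handwheel '[0.062,-0.004,0.083,0,0,0.008,0.062,-0.004,0.083,0,0,0.008,0.062,-0.004,0.083,0,0,0.008,0.062,-0.004,0.083,0,0,0.008,0.062,-0.004,0.083,0,0,0.008,0,0,0,0,0,0,0,0,0,0,0,0]' && python3 -m handwheel '[0.04,-0.004,0.057,0,0,0,0,0,0,0,0,0,0,0,0,0,0,0]'
python3 -c "
from h import *
print(np.array(status.get_state()['qpos']));plan(GF,RF)"
```

```text
time_s: 19.8
tcp_pos: [0.5803, -0.1937, 0.0526]
ee_rot: [[-0.82, 0.004, 0.573], [0.005, 1.0, 0.001], [-0.573, 0.003, -0.82]]
contact_force: [-0.7, -0.3, -1.3]
grip_width: 0.245
grasp_force: 30.0
time_s: 20.1
tcp_pos: [0.5805, -0.1939, 0.0496]
ee_rot: [[-0.819, 0.003, 0.574], [0.004, 1.0, 0.0], [-0.574, 0.003, -0.819]]
contact_force: [0.5, -0.3, -2.2]
grip_width: 0.252
grasp_force: 30.0
[-0.735  0.398  2.107  1.21   0.424  2.901]
t 20.1 pos [ 0.58  -0.194  0.05 ] turn/0.1 [ 0.004 -0.    -0.044] | shift/50mm old axes [0.003 0.008 0.027] new axes [0.003 0.008 0.027]
```

```bash
for i in 1; do python3 -m handwheel '[0.012,0,0.0165,0,0,0,0,0,0,0,0,0,0,0,0,0,0,0]'|grep -E "tcp|force"; python3 -m handwheel '[0.012,0,0.0165,0,0,0,0,0,0,0,0,0,0,0,0,0,0,0]'|grep -E "tcp|force";  python3 -c "
from h import *
a=[]
for i in range(4):
    optics.grab_frame('top'); s=status.get_state(); a.append(np.r_[s['contact_force'],s['ft_torque']])
print(np.mean(a,0))"; done
```

```text
tcp_pos: [0.5805, -0.1939, 0.0486]
contact_force: [0.8, -0.6, -1.4]
grasp_force: 30.0
tcp_pos: [0.5806, -0.194, 0.0477]
contact_force: [1.4, 0.7, -0.6]
grasp_force: 30.0
[ 0.199  0.372 -0.496  0.058  0.316  0.048]
```

```bash
python3 -m handwheel '[0.012,0,0.0165,0,0,0,0,0,0,0,0,0,0,0,0,0,0,0]'|grep -E "tcp|force"; cat > f.py <<'E'
from h import *
a=[];r=[]
for i in range(4):
    im,d,P=grab('side'); s=status.get_state(); a.append(np.r_[s['contact_force'],s['ft_torque'],s["tcp_pos"]])
    p=np.array(s["tcp_pos"])
    with np.errstate(invalid="ignore"):
        near=(abs(P[...,1]-p[1])<.02)&(abs(P[...,2]-.05)<.02)
        sh=P[near&(P[...,0]>p[0]+.065)&(P[...,0]<p[0]+.125)]; ha=P[near&(P[...,0]<p[0]-.05)&(P[...,0]>p[0]-.09)&(P[...,2]<.064)]
    r.append(np.r_[fitaxis(sh,.006,sh.mean(0),np.array([-1.,0,0]))[0],fitaxis(ha,.012,ha.mean(0),np.array([-1.,0,0]))[0],sh[:,0].max()])
print(np.mean(a,0));print("shank, handle, tipx",np.mean(r,0))
E
python3 f.py
```

```text
tcp_pos: [0.5808, -0.1942, 0.0472]
contact_force: [-2.1, -1.2, 5.7]
grasp_force: 30.0
[-2.045 -0.044  5.624  0.07   0.019  0.233  0.581 -0.194  0.047]
shank, handle, tipx [ 0.673 -0.193  0.049  0.505 -0.195  0.049  0.703]
```

Contact is about 7 N, and shank and handle axes are both at z 0.049: seated and level. I release.

```bash
python3 -m handwheel '[0,0,0,0,0,0,0,0,0,0,0,0,0,0,0,0,0,0,0,0,0,0,0,0,0,0,0,0,0,0,0,0,0,0,0,0,0,0,0,0,0,0,0,0,0,0,0,0,0,0,0,0,0,0,0,0,0,0,0,0,0,0,0,0,0,0,0,0,0,0,0,0]' -1; python3 f.py
```

```text
time_s: 22.6
tcp_pos: [0.5804, -0.1939, 0.0465]
ee_rot: [[-0.819, 0.003, 0.574], [0.004, 1.0, 0.0], [-0.574, 0.003, -0.819]]
contact_force: [-0.1, -0.2, -0.1]
grip_width: 1.001
grasp_force: 0.0
[ 0.196 -0.256  0.589  0.032  0.302  0.017  0.58  -0.194  0.047]
shank, handle, tipx [ 0.673 -0.192  0.048  0.505 -0.196  0.049  0.704]
```

```bash
python3 - <<'E'
from ik import *
hi[5]=9
q0=np.array(status.get_state()["qpos"])
for s in(0,.03,.05,.07,.09,.12): print(s,ik(GF-s*RF[:,2],RF,q0)[0][3:], ik(GF+[-.0*s,0,s],RF,q0)[0][3:])
E
```

```text
geom [ 0.222  0.111 -0.     0.534  0.426  0.06   0.35 ] resid mm 0.572556643887473
0 [1.215 0.422 2.893] [1.215 0.422 2.893]
0.03 [1.106 0.459 2.988] [1.055 0.457 3.069]
0.05 [1.038 0.489 3.047] [0.964 0.486 3.172]
0.07 [0.975 0.522 3.101] [0.884 0.52  3.263]
0.09 [0.917 0.56  3.15 ] [0.814 0.556 3.344]
0.12 [0.841 0.624 3.213] [0.728 0.614 3.447]
```

```bash
python3 -m handwheel '[0,0,-0.2,0,0,0,0,0,-0.2,0,0,0,0,0,-0.4,0,0,0,0,0,-0.4,0,0,0,0,0,-0.6,0,0,-0.4,0,0,-0.8,0,0,-0.6,0,0,-0.8,0,0,-0.6,0,0,-0.8,0,0,-0.6,0,0,0,0,0,0,0,0,0,0,0,0]'
python3 - <<'E'
from h import *
p0=np.array([.5805,-.194,.05]);print(np.array(status.get_state()["qpos"]))
for n in("side","top"):
    im,d,P=grab(n); cv2.imwrite(f"pics/{n}5.png",im[...,::-1])
    with np.errstate(invalid="ignore"):
        near=(abs(P[...,1]-p0[1])<.02)&(P[...,2]<.07)
        for nm,r,x0,x1,zl in(("shank",.006,.642,.71,.035),("handle",.012,.49,.53,.035)):
            q=P[near&(P[...,2]>zl)&(P[...,0]>x0)&(P[...,0]<x1)]
            if len(q)>20: print(n,nm,len(q),*fitaxis(q,r,q.mean(0),np.array([-1.,0,0])),q[:,0].max())
a=cv2.imread("pics/side5.png")[120:400,200:480];b=cv2.imread("pics/top5.png")[100:300,160:460]
o=np.zeros((400,800,3),np.uint8);o[:,:400]=cv2.resize(a,(400,400));o[:267,400:]=cv2.resize(b,(400,267));cv2.imwrite("pics/m5.png",o)
E
```

```text
time_s: 23.8
tcp_pos: [0.4593, -0.1949, 0.2185]
ee_rot: [[-0.799, -0.174, 0.576], [-0.214, 0.977, -0.002], [-0.562, -0.125, -0.817]]
contact_force: [-0.3, -0.0, 0.4]
grip_width: 0.999
grasp_force: 0.0
[-0.996 -0.088  2.138  0.694  0.856  3.097]
side shank 77 [ 0.671 -0.192  0.048] [-0.999 -0.033  0.025] 0.0011183311692716255 0.7047825310581552
side handle 129 [ 0.51  -0.196  0.048] [-1.    -0.002 -0.003] 0.0007647041802806478 0.5299364824061952
top shank 83 [ 0.668 -0.192  0.049] [-0.999  0.004 -0.038] 0.0010002342312451368 0.7039497438722946
top handle 154 [ 0.51  -0.195  0.048] [-1.    -0.005  0.012] 0.0010982479829439035 0.5291348890152605
```

View pics/m5.png

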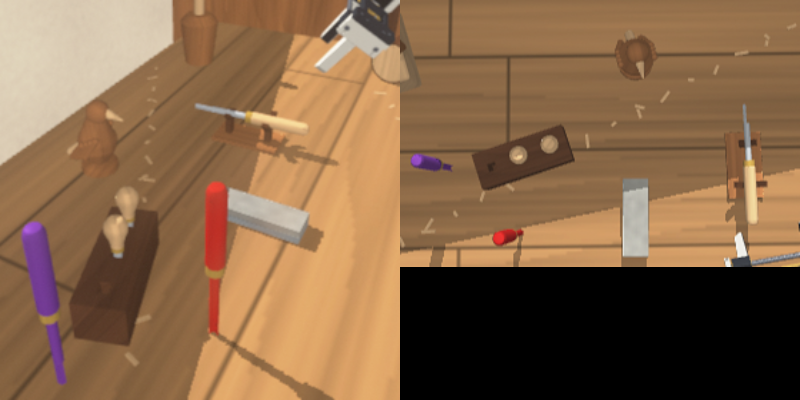

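The gouge lies level in both notches, with the ferrule at (245,114) between the forks. The palms stand in the block at (115,235) and (127,205), the stone, bird, red and purple are undisturbed, and the hand is clear.

```bash
python3 -c "
from station import order
print(order.hand_in())"
```

```text
the job is handed in; nothing more can be done
None
```

The gouge lies level in both notches of the rest with its ferrule between the forks, set down before release, with nothing else disturbed in the last images; handed in at about 24 s of the 54 s allowed (no verdict was returned).

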